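# Reagent bottles back on the bench shelf by size

## Robot

A 7-joint arm with a two-finger parallel gripper is mounted at the origin on the work surface. World frame = base frame: x ahead of the robot, y to its left, z up, the work surface at z = 0. Lengths are in m, angles in rad, forces in N, time in s.
With the tool pointing down it reaches from about 0.4 to 0.85 m from the base axis. Payload 4.5 kg.
Tool frame: the origin (TCP) lies midway between the tips of the shut fingers; the grasp point (between the pads) lies 19 mm behind it; y points along the fingers, z is the direction in which the jaws open and shut, and the axes are right-handed (so a half turn about y gives the same grasp; the last joint's range is limited). The gripper opens to 88 mm and grips with 3 to 60 N. Pads are 18 mm wide; open, the fingers measure 123 mm over their backs; the gripper's body (75 mm by 187 mm) begins 45 mm behind the grasp point.
Start: joints at [1.254, 0.689, -0.195, 1.565, 0.157, 0.902, -0.215], TCP at [0.215, -0.587, 0.239] pointing down, gripper open.
Joint ranges: [-3.01, 3.01], [-0.46, 2.08], [-1.47, 1.51], [0.13, 2.56], [-1, 4.14], [0.04, 2.09], [-2.66, 2.66]. Speed limits (rad/s): [2.57, 2.57, 3.14, 3.14, 3.14, 3.14, 3.14].

## Interface

Orientations are given as a unit quaternion [x, y, z, w].
In Python, from plant import r, snapshot, get_calibration, job, boxes_of gives the robot as it stands. The module is installed in compiled form; this text tells all that it offers.
- The arm moves only by the shell command python3 -m handwheel 'ROWS' [OPENING] [FORCE]. ROWS is JSON, a list that holds one entry, the list of rows, each a list of 6 numbers: the shift along the tool's x, y, z as a fraction of full scale, then the turn, a rotation vector about the tool's x, y, z as a fraction of full scale. In form: [[[x, y, z, wx, wy, wz], ...]]. A call has 1 to 12 rows; each row is the pose to reach, as a shift and turn from the pose commanded when the call began, along the tool's axes at that moment, turning the shorter way round; what a row does not reach only later rows make up. Full scale, the value 1, is 100 cm for a shift and 180 degrees for a turn. A row lasts 1/12 s, in which the tool goes at most 41.7 mm and 7.16 degrees, less where a joint would pass 70% of its speed; a pose out of reach is approached as far as the arm can. A call with a number of a shift or a turn outside -1 to 1 is refused whole. A call with a gripper value outside its range is refused whole. OPENING is the opening, from -1 (shut) to 1 (fully open), set as the call begins (- or left out, the last holds). The fingers move at their own pace and stop on an object; FORCE is the grip in N (left out, the last holds). Time passes only in rows, so rows that repeat a pose let the fingers close. It gives the time, the measured TCP pose, the force and the opening at its end, in the units of the state.
- r.get_state(): the state, without advancing time (a new reading comes with each control period).
- snapshot(name): name is "side" or "top" or "wrist"; returns the picture (420x560x3 uint8, red, green, blue); there is no depth.
- get_calibration(name): a dict with "fx", "fy", "cx", "cy" (pixels), "T" (4x4, takes a point from camera to world coordinates). Camera axes: x right, y down, z forward; pixel columns grow to the right and rows downward; lengths in m; the calibration is good to about 2 mm. A picture is of the moment at which its call begins: read the wrist's pose just before it. get_calibration takes no time and is no camera call; for the wrist camera it gives the pose at the moment of the call.
- job.finish_job(): hands the job in, once; it reports no verdict.
Trained networks look in the newest picture that a camera, given by its name, has taken for a name from the list of things; names that differ only in an ending like _2 or _b are one class to them, and where a whole thing is asked for, a point or a joint stands for the part that bears it (a point fixed in the world has none). Each returns a list of dicts, best first, with "confidence" (0 to 1); they miss things now and then, are a little off and sometimes report something else, mostly with a low value. They report only what shows in the picture. A call takes as long as a camera call.
- boxes_of(thing, camera): "bbox" ([left, top, right, bottom] in pixels, round what is visible of it).
The state is a dict: "clock": time; "q": joint angles; "qd": joint speeds; "joint_torque": joint torques, N m; "tool_pos": TCP position; "eef_rot": TCP orientation; "contact_force": force on the tool from outside, world axes, zero at the start; "moment": the same for the moment, N m; "opening": opening from 0.0 (shut) to 1.0 (fully open).
Only numpy, scipy, OpenCV 4.12 (cv2) and the standard library are available. Lean on these libraries where they do the work, as an engineer would, in place of code of your own. Each camera call takes 0.05 s, during which the arm holds its last target. There are 200 camera calls.

## Task

The lesson is over: take the four amber reagent bottles out of the red tray and stand them back on the teal bench shelf, one upright in the middle of each black mat, in order of size with the largest next to the gas tap and the smallest at the socket end. They are glass, so set them down rather than drop them, do not knock any over, and leave the gas burner where it stands.

Things in the scene. Friction and masses are not known exactly. Their poses are not given: they have to be found in the camera images.
- bottle_xl: Largest amber glass bottle, cream label, blue stripe, white screw cap; upright in the red tray. Body 60 mm across, 132 mm tall, about 420 g. Origin: centre of underside, z up its axis. Cap 34 mm across is the top 22 mm; below it a 4 mm neck, then a sloping shoulder. Grip by the cap. Bottles stand in any order, 75 mm or more between axes.
- bottle_l: Second largest amber glass bottle, cream label, blue stripe, white screw cap; upright in the red tray. Body 50 mm across, 110 mm tall, about 240 g. Origin: centre of underside, z up its axis. Cap 30 mm across is the top 22 mm; below it a 4 mm neck, then a sloping shoulder. Grip by the cap. Tray floor z 4 mm, rim z 21 mm; fixed.
- bottle_m: Second smallest amber glass bottle, cream label, blue stripe, white screw cap; upright in the red tray. Body 42 mm across, 90 mm tall, about 140 g. Origin: centre of underside, z up its axis. Cap 27 mm across is the top 22 mm; below it a 4 mm neck, then a sloping shoulder. Grip by the cap. All other things in the tray are under 65 mm tall.
- bottle_s: Smallest amber glass bottle, cream label, blue stripe, white screw cap; upright in the red tray. Body 34 mm across, 70 mm tall, about 80 g. Origin: centre of underside, z up its axis. Cap 24 mm across is the top 22 mm; below it a 4 mm neck, then a sloping shoulder. Grip by the cap. 
- mat1: First (left end, +y, seen from the robot) of four identical black rubber drip mats, 68 mm across, 3 mm thick, fixed in a straight row, 80 mm apart, on the teal shelf. Origin: centre of its underside on the shelf top (z 50 mm): a bottle on it has its underside 3 mm above. The shelf is 104 mm deep, runs across the robot's view, far side of the workplace.
- mat2: Second from the left (+y) of four identical black rubber drip mats, 68 mm across, 3 mm thick, fixed in a straight row, 80 mm apart, on the teal shelf. Origin: centre of its underside on the shelf top (z 50 mm): a bottle on it has its underside 3 mm above. 
- mat3: Third from the left (+y) of four identical black rubber drip mats, 68 mm across, 3 mm thick, fixed in a straight row, 80 mm apart, on the teal shelf. Origin: centre of its underside on the shelf top (z 50 mm): a bottle on it has its underside 3 mm above. 
- mat4: Last (right end, -y, seen from the robot) of four identical black rubber drip mats, 68 mm across, 3 mm thick, fixed in a straight row, 80 mm apart, on the teal shelf. Origin: centre of its underside on the shelf top (z 50 mm): a bottle on it has its underside 3 mm above. Things beyond the shelf are under 155 mm tall within reach.
- gas_tap: White upright gas tap with green knob, nozzle towards the robot, 48 mm across the foot, 102 mm tall, fixed on one end of the shelf, 90 mm beyond the end mat, in line with the mats. Origin: centre of underside on the shelf top. Its end changes between starts; a white socket box (60 x 54 mm, 64 mm tall) takes the other end.
- burner: Laboratory gas burner: round steel foot 80 mm across, dark upright tube, 150 mm tall, about 450 g, brass inlet stub 38 mm out from its axis; loose, standing on the bench to the right of the red tray (-y). A bystander; a slim measuring cylinder, 173 mm tall, stands beyond it at the far right. Origin: centre of its underside.

How it is judged:
By the outcome, as a careful person would: the job done as asked, in the order asked, and still so for the second after the job is handed in, with the robot touching nothing.
It also fails if it takes over 90 s, if anything falls off the work surface, if the arm or the gripper's body presses on something with over 40 N, if the wrist force passes 120 N, or if a joint passes its speed limit or range.

## Working session

There is one attempt and no reset: what is moved stays moved. The work goes in short steps, Python scripts to look and compute and a shell command to move; the robot and the scene stay as the last step left them, time stands still between calls to the robot, and variables do not carry over. Pictures are saved under pics/ and viewed, about 12 in all and at most 16, crops included, and the job is handed in when it is done.

```bash
mkdir -p pics; python3 - <<'E'
from plant import r, snapshot, get_calibration, boxes_of
import cv2,numpy as np
print(r.get_state())
for c in ("top","side"):
    im=snapshot(c); cv2.imwrite(f"pics/{c}0.png",im[:,:,::-1])
    k=get_calibration(c); print(c,k["fx"],k["cx"],k["cy"],np.round(k["T"],3).tolist())
    for t in ("bottle_xl","bottle_l","bottle_m","bottle_s","mat1","gas_tap","burner"):
        print(t,[(np.round(b["bbox"]).tolist(),round(b["confidence"],2)) for b in boxes_of(t,c)][:5])
E
```

```text
{'clock': 0.0, 'q': array([ 1.25381348,  0.68997659, -0.19449672,  1.56633101,  0.15730527,
        0.90252611, -0.21508797]), 'qd': array([ 5.94612937e-04,  3.68038796e-05,  1.29524712e-03, -1.06637529e-03,
        1.29320260e-03,  8.35149560e-04,  7.44400934e-04]), 'joint_torque': array([-2.66857014e-04, -5.27568233e+01, -1.26687806e+00, -1.53431547e+01,
       -5.25578996e-02,  6.45145090e-03,  1.60375153e-04]), 'tool_pos': array([ 0.21449386, -0.58636504,  0.2379177 ]), 'eef_rot': array([-0.12358222,  0.69688534, -0.69562075,  0.12324787]), 'contact_force': array([0.25439433, 0.05036056, 0.72678859]), 'moment': array([-0.00126065, -0.01976682, -0.03357525]), 'opening': 1.001947047480888}
top 534.464222471838 272.72985067440874 207.86612900490422 [[0.003, -0.993, 0.122, 0.39], [-1.0, -0.003, 0.0, -0.087], [-0.0, -0.122, -0.993, 1.388], [0.0, 0.0, 0.0, 1.0]]
bottle_xl [([160.0, 230.0, 188.0, 256.0], 0.64), ([165.0, 158.0, 192.0, 182.0], 0.19)]
bottle_l [([213.0, 241.0, 233.0, 259.0], 0.81), ([252.0, 242.0, 262.0, 258.0], 0.73), ([289.0, 237.0, 311.0, 256.0], 0.66)]
bottle_m [([213.
[... 821 characters left out ...]
.0], 0.91), ([292.0, 231.0, 311.0, 256.0], 0.85), ([215.0, 264.0, 252.0, 315.0], 0.17)]
bottle_m [([316.0, 197.0, 337.0, 226.0], 0.97), ([264.0, 239.0, 288.0, 279.0], 0.91), ([292.0, 231.0, 311.0, 256.0], 0.85), ([215.0, 264.0, 252.0, 315.0], 0.17)]
bottle_s [([316.0, 197.0, 337.0, 226.0], 0.97), ([264.0, 239.0, 288.0, 279.0], 0.91), ([292.0, 231.0, 311.0, 256.0], 0.85), ([215.0, 264.0, 252.0, 315.0], 0.17)]
mat1 [([242.0, 176.0, 264.0, 196.0], 0.91), ([191.0, 211.0, 221.0, 232.0], 0.73), ([214.0, 188.0, 240.0, 215.0], 0.71), ([167.0, 227.0, 193.0, 251.0], 0.56), ([295.0, 229.0, 311.0, 258.0], 0.55)]
gas_tap [([126.0, 232.0, 157.0, 268.0], 0.62)]
burner [([349.0, 127.0, 374.0, 182.0], 0.87)]
```

```bash
python3 - <<'E'
import cv2
a=cv2.imread("pics/top0.png")[110:300,100:420]; b=cv2.imread("pics/side0.png")[100:350,90:410]
cv2.imwrite("pics/topc.png",cv2.resize(a,None,fx=2.5,fy=2.5,interpolation=2)); cv2.imwrite("pics/sidec.png",cv2.resize(b,None,fx=2.4,fy=2.4,interpolation=2))
E
```

```text
(no output)
```

View pics/topc.png

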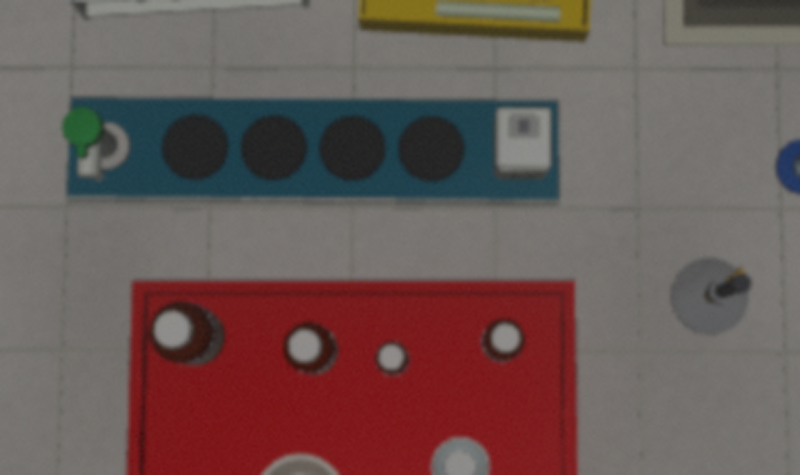

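View pics/sidec.png

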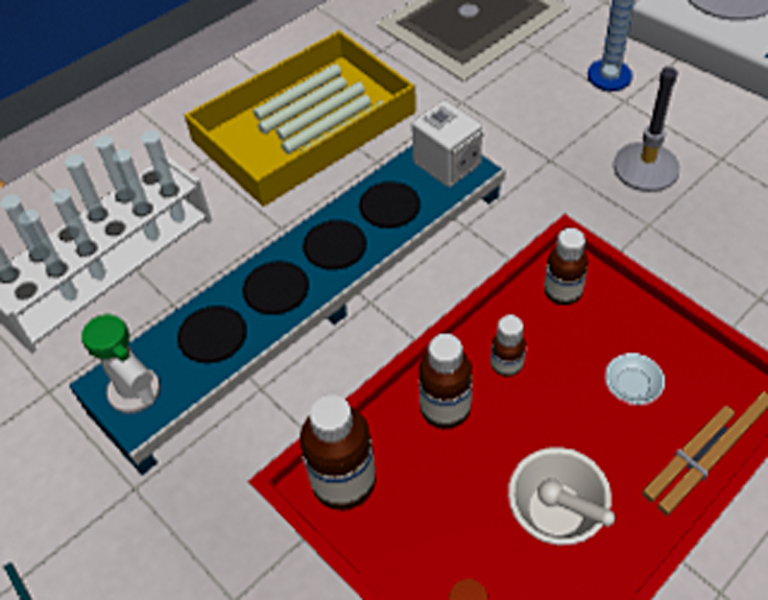

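The gas tap is at the left (+y) end, so mat1 gets xl, mat2 l, mat3 m and mat4 s. In the top crop the caps are xl (173,329), l (304,345), s (391,357) and m (505,338), and the mats are at (195..431,148).

```bash
cat > h.py <<'E'
import cv2,numpy as np
from plant import r,snapshot,get_calibration
def ray(k,u,v,z):
    d=k["T"][:3,:3]@np.array([(u-k["cx"])/k["fx"],(v-k["cy"])/k["fy"],1]); o=k["T"][:3,3]
    return (o+d*(z-o[2])/d[2])[:2]
def blob(mask,u,v,R):
    n,l,s,c=cv2.connectedComponentsWithStats(mask.astype(np.uint8))
    i=min(range(1,n),key=lambda i:np.hypot(*(c[i]-[u,v]))+(1e3 if s[i,4]<8 else 0))
    return c[i],s[i].tolist()
E
python3 - <<'E'
from h import *
k=get_calibration("top"); im=cv2.imread("pics/top0.png").astype(int)
white=(im.min(2)>105)&(im.max(2)-im.min(2)<40); dark=im.max(2)<70
tray=white.copy(); tray[:225]=0
for n,(x,y),z in [("xl",(173,329),.136),("l",(304,345),.114),("s",(391,357),.074),("m",(505,338),.094)]:
    c,s=blob(tray,100+x/2.5,110+y/2.5,9); print(n,c,s,np.round(ray(k,*c,z),4))
for x in (195,274,352,431):
    c,s=blob(dark,100+x/2.5,110+148/2.5,9); print("mat",c,s,np.round(ray(k,*c,.053),4))
k=get_calibration("side"); im=cv2.imread("pics/side0.png").astype(int)
white=(im.min(2)>125)&(im.max(2)-im.min(2)<40); dark=im.max(2)<70
for n,(x,y),z in [("xl",(331,412),.136),("l",(446,347),.114),("s",(510,328),.074),("m",(571,240),.094)]:
    c,s=blob(white,90+x/2.4,100+y/2.4,9); print(n,c,s,"side mid-cap",np.round(ray(k,*c,z-.009),4))
for x,y in [(212,334),(276,288),(334,245),(390,204)]:
    c,s=blob(dark,90+x/2.4,100+y/2.4,9); print("mat",c,s,np.round(ray(k,*c,.053),4))
from scipy.spatial.transform import Rotation as R
s=r.get_state(); print(np.round(R.from_quat(s["eef_rot"]).as_matrix(),3))
k=get_calibration("wrist");print(k["T"].round(3).tolist(),k["fx"])
E
```

```text
xl [168.45578231 241.31292517] [162, 235, 14, 14, 147] [0.464  0.1576]
l [221.33333333 247.82407407] [216, 242, 12, 12, 108] [0.4501 0.0356]
s [255.95081967 252.32786885] [252, 248, 9, 9, 61] [ 0.4412 -0.0456]
m [301.68292683 244.59756098] [297, 240, 10, 10, 82] [ 0.4594 -0.1567]
mat [177.65273312 168.38102894] [164, 155, 29, 28, 622] [0.6542 0.1554]
mat [209.16398714 168.5755627 ] [196, 155, 28, 28, 622] [0.6539 0.0753]
mat [240.54442649 168.74151858] [227, 155, 28, 28, 619] [ 0.6537 -0.0044]
mat [272.10912052 169.00977199] [259, 156, 28, 28, 614] [ 0.6532 -0.0846]
xl [274.34107266 251.83264348] [0, 36, 560, 384, 102679] side mid-cap [0.4295 0.0583]
l [275.29457364 244.6124031 ] [269, 239, 14, 12, 129] side mid-cap [0.4505 0.0339]
s [302.36619718 235.22535211] [298, 231, 10, 9, 71] side mid-cap [ 0.4414 -0.0476]
m [327.83333333 199.12820513] [323, 195, 11, 9, 78] side mid-cap [ 0.4598 -0.1602]
mat [177.98404255 238.79255319] [164, 227, 29, 25, 564] [0.6494 0.1579]
mat [204.4333996 219.4055666] [191, 208, 28, 23, 503] [0.6493 0.0782]
mat [229.04385965 201.51535088] [216, 191, 27, 22, 456] [ 0.6489 -0.0014]
mat [251.87286064 184.76772616] [239, 175, 26, 20, 409] [ 0.6489 -0.0813]
[[-0.939  0.     0.344]
 [-0.344 -0.    -0.939]
 [-0.    -1.     0.   ]]
[[0.343, -0.895, -0.286, 0.289], [-0.939, -0.327, -0.104, -0.558], [0.0, 0.304, -0.953, 0.384], [0.0, 0.0, 0.0, 1.0]] 325.42700250441345
```

```bash
cat > w.py <<'E'
import sys,numpy as np
from plant import r
from scipy.spatial.transform import Rotation as R
def row(t):
    s=r.get_state(); q=R.from_quat(s["eef_rot"]); G=R.from_matrix(np.array([[0,0,1],[-1,0,0],[0,-1,0]]))
    d=q.inv().apply(np.array(t)-s["tool_pos"]); w=(q.inv()*G).as_rotvec()/np.pi
    return np.round(np.r_[d,w],4).tolist()
if __name__=="__main__":
    s=r.get_state(); print("t",round(s["clock"],2),"pos",s["tool_pos"].round(4),"op",round(s["opening"],3),"F",s["contact_force"].round(1))
    for a in sys.argv[1:]: print(a,row([float(x) for x in a.split(",")]))
E
python3 -m handwheel '[[[-0.517,-0.061,-0.436,0,-0.388,0],[-0.517,-0.061,-0.436,0,-0.388,0],[-0.517,-0.061,-0.436,0,-0.388,0],[-0.517,-0.061,-0.436,0,-0.388,0],[-0.517,-0.061,-0.436,0,-0.388,0],[-0.517,-0.061,-0.436,0,-0.388,0],[-0.517,-0.061,-0.436,0,-0.388,0],[-0.517,-0.061,-0.436,0,-0.388,0],[-0.517,-0.061,-0.436,0,-0.388,0],[-0.517,-0.061,-0.436,0,-0.388,0],[-0.517,-0.061,-0.436,0,-0.388,0],[-0.517,-0.061,-0.436,0,-0.388,0]]]' 1 20; python3 w.py .55,0,.3
```

```text
clock: 1.8
tool_pos: [0.4626, -0.153, 0.284]
eef_rot: [0.5, -0.5, 0.5, -0.5]
contact_force: [0.2, -0.0, -1.0]
opening: 1.001
t 1.8 pos [ 0.4626 -0.153   0.284 ] op 1.001 F [ 0.2 -0.  -1. ]
.55,0,.3 [-0.1531, -0.016, 0.0872, -0.0002, -0.0004, 0.0001]
```

```bash
python3 -m handwheel '[[[-0.153,-0.016,0.087,0,0,0],[-0.153,-0.016,0.087,0,0,0],[-0.153,-0.016,0.087,0,0,0],[-0.153,-0.016,0.087,0,0,0],[-0.153,-0.016,0.087,0,0,0],[-0.153,-0.016,0.087,0,0,0],[-0.153,-0.016,0.087,0,0,0],[-0.153,-0.016,0.087,0,0,0]]]'; python3 - <<'E'
from h import *
k=get_calibration("wrist"); im=snapshot("wrist"); cv2.imwrite("pics/w1.png",im[:,:,::-1])
print(r.get_state()["tool_pos"],k["T"].round(4).tolist(),k["fx"],k["cx"],k["cy"])
E
```

```text
clock: 2.47
tool_pos: [0.5483, -0.0039, 0.2992]
eef_rot: [0.5, -0.501, 0.501, -0.498]
contact_force: [-1.4, -0.4, 0.7]
opening: 0.999
[ 0.54829254 -0.00420032  0.29927121] [[1.0, -0.0035, -0.0026, 0.5487], [-0.0042, -0.952, -0.3062, 0.0767], [-0.0014, 0.3062, -0.952, 0.4444], [0.0, 0.0, 0.0, 1.0]] 325.42700250441345 280.2435264740829 211.9758224459528
```

View pics/w1.png

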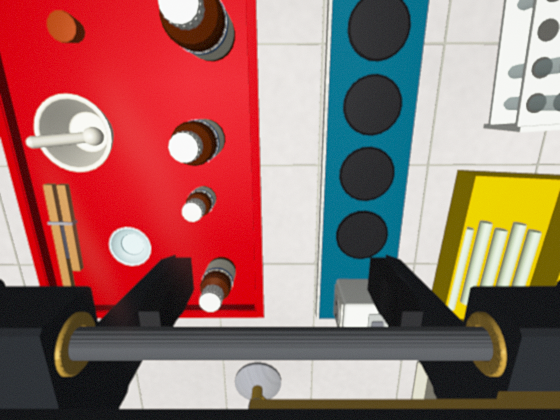

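The picture shows, left to right in the tray: cap l at (184,146), s at (194,210), m at (210,299) and xl cut off at the top. The mats are at (379,25), (373,103), (367,173) and (361,234).

```bash
python3 - <<'E'
from h import *
im=cv2.imread("pics/w1.png").astype(int)
k=dict(fx=325.427,fy=get_calibration("wrist")["fy"],cx=280.244,cy=211.976,T=np.array([[1.0,-0.0035,-0.0026,0.5487],[-0.0042,-0.952,-0.3062,0.0767],[-0.0014,0.3062,-0.952,0.4444],[0,0,0,1]]))
white=(im.min(2)>140); dark=im.max(2)<75
for n,(u,v),z in [("l",(184,146),.11),("s",(194,210),.07),("m",(210,299),.09)]:
    c,s=blob(white,u,v,9); print(n,c,s,np.round(ray(k,*c,z-.004),4))
for u,v in [(379,25),(373,103),(367,173),(361,234)]:
    c,s=blob(dark,u,v,9); print("mat",c,s,np.round(ray(k,*c,.053),4))
E
```

```text
l [183.08219178 147.07534247] [168, 132, 32, 31, 730] [0.4483 0.0382]
s [191.41194969 211.6163522 ] [182, 202, 20, 20, 318] [ 0.4392 -0.0441]
m [209.37982196 301.7388724 ] [199, 292, 22, 20, 337] [ 0.4572 -0.158 ]
mat [378.47350158  27.9807571 ] [348, 0, 63, 61, 3170] [0.6534 0.157 ]
mat [372.21462009 104.28700036] [343, 74, 59, 61, 2777] [0.6531 0.0795]
mat [366.48932462 173.27668845] [340, 147, 54, 54, 2295] [ 6.527e-01 -1.000e-04]
mat [366.48932462 173.27668845] [340, 147, 54, 54, 2295] [ 6.527e-01 -1.000e-04]
```

```bash
python3 -m handwheel '[[[-0.159,0.1,-0.087,0,0,0],[-0.159,0.1,-0.087,0,0,0],[-0.159,0.1,-0.087,0,0,0],[-0.159,0.1,-0.087,0,0,0],[-0.159,0.1,-0.087,0,0,0],[-0.159,0.1,-0.087,0,0,0],[-0.159,0.1,-0.087,0,0,0],[-0.159,0.1,-0.087,0,0,0]]]';python3 -m handwheel '[[[0,0,0,0,0,0],[0,0,0,0,0,0]]]'; python3 - <<'E'
from h import *
k=get_calibration("wrist"); im=snapshot("wrist"); cv2.imwrite("pics/w2.png",im[:,:,::-1])
i=im.astype(int); p=np.linalg.inv(k["T"])@[.463,.159,.136,1]; u=k["fx"]*p[0]/p[2]+k["cx"]; v=k["fy"]*p[1]/p[2]+k["cy"]
c,s=blob(i.min(2)>140,u,v,9); print(u,v,c,s,ray(k,*c,.136))
E
python3 w.py .463,.159,.111
```

```text
clock: 3.18
tool_pos: [0.4628, 0.1554, 0.1998]
eef_rot: [0.5, -0.5, 0.501, -0.499]
contact_force: [0.1, -0.1, -0.7]
opening: 0.999
clock: 3.35
tool_pos: [0.4635, 0.1553, 0.2001]
eef_rot: [0.498, -0.501, 0.502, -0.499]
contact_force: [0.5, -0.3, -0.3]
opening: 1.0
279.4823545354367 225.46555940941877 [280.4224 220.8512] [256, 196, 50, 49, 1875] [0.46366343 0.16234266]
t 3.4 pos [0.4634 0.1556 0.2001] op 0.997 F [ 0.5 -0.3  0.1]
.463,.159,.111 [-0.0034, 0.0891, -0.0005, -0.0004, -0.0015, 0.0001]
```

View pics/w2.png

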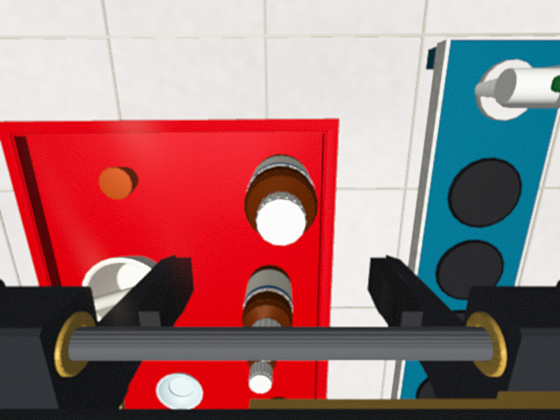

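```bash
python3 -m handwheel '[[[-0.0045,0.03,0,0,0,0],[-0.0045,0.06,0,0,0,0],[-0.0045,0.075,0,0,0,0],[-0.0045,0.089,0,0,0,0],[-0.0045,0.089,0,0,0,0],[-0.0045,0.089,0,0,0,0]]]';python3 -m handwheel '[[[0,0,0,0,0,0],[0,0,0,0,0,0],[0,0,0,0,0,0],[0,0,0,0,0,0],[0,0,0,0,0,0],[0,0,0,0,0,0],[0,0,0,0,0,0],[0,0,0,0,0,0]]]' -1 25;  python3 w.py .463,.160,.111
```

```text
clock: 3.9
tool_pos: [0.4625, 0.1611, 0.1106]
eef_rot: [0.5, -0.501, 0.501, -0.499]
contact_force: [-0.3, 0.6, -0.0]
opening: 1.0
clock: 4.57
tool_pos: [0.4623, 0.1619, 0.1107]
eef_rot: [0.5, -0.5, 0.5, -0.5]
contact_force: [1.6, -0.0, 0.4]
opening: 0.42
t 4.57 pos [0.4623 0.1619 0.1107] op 0.42 F [ 1.6 -0.   0.4]
.463,.160,.111 [0.0019, -0.0003, 0.0007, -0.0, -0.0003, 0.0]
```

```bash
python3 -m handwheel '[[[0,0,0,0,0,0],[0,0,0,0,0,0],[0,-0.005,0,0,0,0],[0,-0.02,0,0,0,0],[0,-0.04,0,0,0,0],[0,-0.07,0,0,0,0],[0,-0.1,0,0,0,0],[0,-0.13,0,0,0,0],[0,-0.13,0,0,0,0],[0,-0.13,0,0,0,0]]]';  python3 w.py .6525,.157,.241
```

```text
clock: 5.4
tool_pos: [0.4626, 0.1619, 0.2415]
eef_rot: [0.499, -0.5, 0.501, -0.5]
contact_force: [-1.0, 0.5, -4.1]
opening: 0.378
t 5.4 pos [0.4626 0.1619 0.2415] op 0.378 F [-1.   0.5 -4.1]
.6525,.157,.241 [0.0046, 0.0009, 0.1899, -0.0007, -0.0005, -0.0002]
```

```bash
python3 -m handwheel '[[[0.001,0,0.01,0,0,0],[0.002,0,0.03,0,0,0],[0.003,0,0.06,0,0,0],[0.004,0,0.09,0,0,0],[0.0045,0,0.12,0,0,0],[0.0045,0,0.15,0,0,0],[0.0045,0,0.175,0,0,0],[0.0045,0,0.186,0,0,0],[0.0045,0,0.19,0,0,0],[0.0045,0,0.19,0,0,0],[0.0045,0,0.19,0,0,0],[0.0045,0,0.19,0,0,0]]]';  python3 - <<'E'
from h import *
k=get_calibration("wrist"); im=snapshot("wrist"); cv2.imwrite("pics/w3.png",im[:,:,::-1])
p=np.linalg.inv(k["T"])@[.6525,.157,.053,1];print(k["fx"]*p[0]/p[2]+k["cx"],k["fy"]*p[1]/p[2]+k["cy"])
E
python3 w.py .6525,.157,.162
```

```text
clock: 6.4
tool_pos: [0.6506, 0.1574, 0.2398]
eef_rot: [0.501, -0.5, 0.499, -0.499]
contact_force: [0.7, 0.1, -3.5]
opening: 0.376
282.6803065045315 188.70408204176744
t 6.45 pos [0.6509 0.1574 0.2403] op 0.376 F [-0.4  0.2 -3.7]
.6525,.157,.162 [0.0004, 0.0783, 0.0018, 0.0005, 0.0001, 0.0002]
```

View pics/w3.png

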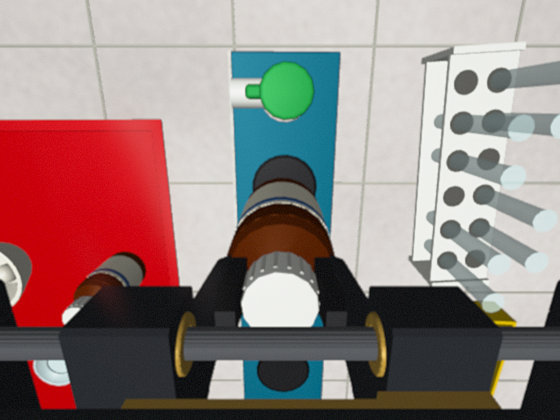

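```bash
python3 -m handwheel '[[[0,0.01,0.001,0,0,0],[0,0.03,0.0025,0,0,0],[0,0.05,0.0025,0,0,0],[0,0.065,0.0025,0,0,0],[0,0.073,0.0025,0,0,0],[0,0.077,0.0025,0,0,0],[0,0.078,0.0025,0,0,0],[0,0.079,0.0025,0,0,0],[0,0.0795,0.0025,0,0,0],[0,0.0795,0.0025,0,0,0]]]';  python3 w.py .6535,.157,.160
```

```text
clock: 7.28
tool_pos: [0.6553, 0.1574, 0.162]
eef_rot: [0.499, -0.5, 0.501, -0.5]
contact_force: [-1.1, -0.2, -4.0]
opening: 0.377
t 7.28 pos [0.6553 0.1574 0.162 ] op 0.377 F [-1.1 -0.2 -4. ]
.6535,.157,.160 [0.0004, 0.002, -0.0018, -0.0005, -0.0003, -0.0002]
```

```bash
python3 -m handwheel '[[[0,0.0005,-0.0015,0,0,0],[0,0.001,-0.0015,0,0,0],[0,0.0015,-0.0015,0,0,0],[0,0.002,-0.0015,0,0,0],[0,0.002,-0.0015,0,0,0]]]';  python3 w.py .6535,.157,.160
```

```text
clock: 7.7
tool_pos: [0.6536, 0.1573, 0.1597]
eef_rot: [0.499, -0.5, 0.5, -0.5]
contact_force: [-0.3, -0.0, 0.6]
opening: 0.375
t 7.7 pos [0.6536 0.1573 0.1597] op 0.375 F [-0.3 -0.   0.6]
.6535,.157,.160 [0.0003, -0.0003, -0.0001, -0.0003, -0.0004, -0.0001]
```

```bash
python3 -m handwheel '[[[0,0,0,0,0,0],[0,0,0,0,0,0],[0,0,0,0,0,0],[0,0,0,0,0,0],[0,0,0,0,0,0],[0,-0.01,0,0,0,0],[0,-0.04,0,0,0,0],[0,-0.08,0,0,0,0],[0,-0.1,0,0,0,0],[0,-0.1,0,0,0,0],[0,-0.1,0,0,0,0]]]' 1;  python3 - <<'E'
from h import *
k=get_calibration("wrist"); im=snapshot("wrist"); cv2.imwrite("pics/w4.png",im[:,:,::-1])
for q in ([.6535,.157,.053,1],[.6535,.157,.185,1]):
    p=np.linalg.inv(k["T"])@q;print(k["fx"]*p[0]/p[2]+k["cx"],k["fy"]*p[1]/p[2]+k["cy"],p[2])
E
python3 w.py .449,.037,.2
```

```text
clock: 8.62
tool_pos: [0.654, 0.1576, 0.2612]
eef_rot: [0.499, -0.5, 0.501, -0.501]
contact_force: [-0.4, 0.0, 0.3]
opening: 0.998
279.24533013423695 184.65889739512983 0.36147709872765366
279.3384902889242 225.377151313181 0.23570013493904227
t 8.67 pos [0.6531 0.157  0.2594] op 0.996 F [-0.2 -0.1  0.3]
.449,.037,.2 [0.1202, 0.0594, -0.204, -0.0001, -0.0003, 0.0001]
```

View pics/w4.png

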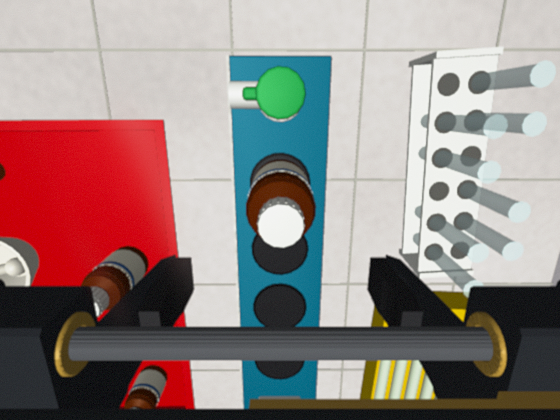

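XL stands in the middle of mat1 at (281,190), with the mat rim showing evenly behind it at row 154. Next is L.

```bash
python3 -m handwheel '[[[0.12,0.059,-0.204,0,0,0],[0.12,0.059,-0.204,0,0,0],[0.12,0.059,-0.204,0,0,0],[0.12,0.059,-0.204,0,0,0],[0.12,0.059,-0.204,0,0,0],[0.12,0.059,-0.204,0,0,0],[0.12,0.059,-0.204,0,0,0],[0.12,0.059,-0.204,0,0,0],[0.12,0.059,-0.204,0,0,0],[0.12,0.059,-0.204,0,0,0]]]'; python3 - <<'E'
from h import *
k=get_calibration("wrist"); im=snapshot("wrist"); cv2.imwrite("pics/w5.png",im[:,:,::-1])
i=im.astype(int); p=np.linalg.inv(k["T"])@[.449,.037,.114,1]; u=k["fx"]*p[0]/p[2]+k["cx"]; v=k["fy"]*p[1]/p[2]+k["cy"]
c,s=blob(i.min(2)>140,u,v,9); print(u,v,c,s,ray(k,*c,.113))
E
python3 w.py .449,.037,.089
```

```text
clock: 9.5
tool_pos: [0.4508, 0.0384, 0.2001]
eef_rot: [-0.499, 0.5, -0.5, 0.501]
contact_force: [-0.0, -0.0, 0.2]
opening: 1.0
277.88574718123635 221.96564450939752 [279.08238173 218.20146819] [259, 198, 41, 40, 1226] [0.44990713 0.03965564]
t 9.55 pos [0.4508 0.0385 0.2001] op 1.003 F [ 0.6  0.1 -0.1]
.449,.037,.089 [0.0016, 0.1111, -0.0019, -0.0005, -0.0002, -0.0004]
```

```bash
python3 -m handwheel '[[[0,0.03,-0.001,0,0,0],[0,0.06,-0.001,0,0,0],[0,0.09,-0.001,0,0,0],[0,0.105,-0.001,0,0,0],[0,0.111,-0.001,0,0,0],[0,0.111,-0.001,0,0,0],[0,0.111,-0.001,0,0,0]]]';python3 -m handwheel '[[[0,0,0,0,0,0],[0,0,0,0,0,0],[0,0,0,0,0,0],[0,0,0,0,0,0],[0,0,0,0,0,0],[0,0,0,0,0,0],[0,0,0,0,0,0],[0,0,0,0,0,0],[0,0,0,0,0,0],[0,0,0,0,0,0]]]' -1 25; python3 -m handwheel '[[[0,-0.005,0,0,0,0],[0,-0.02,0,0,0,0],[0,-0.04,0,0,0,0],[0,-0.07,0,0,0,0],[0,-0.1,0,0,0,0],[0,-0.13,0,0,0,0],[0,-0.15,0,0,0,0],[0,-0.15,0,0,0,0],[0,-0.15,0,0,0,0]]]';  python3 w.py .653,.077,.239
```

```text
clock: 10.13
tool_pos: [0.449, 0.038, 0.0894]
eef_rot: [0.5, -0.5, 0.5, -0.5]
contact_force: [-0.7, -0.9, 0.5]
opening: 1.001
clock: 10.97
tool_pos: [0.4486, 0.0375, 0.0891]
eef_rot: [0.499, -0.5, 0.5, -0.5]
contact_force: [1.3, 1.0, -0.1]
opening: 0.334
clock: 11.72
tool_pos: [0.4481, 0.037, 0.2396]
eef_rot: [0.499, -0.5, 0.501, -0.5]
contact_force: [-0.4, -0.7, -3.4]
opening: 0.333
t 11.72 pos [0.4481 0.037  0.2396] op 0.333 F [-0.4 -0.7 -3.4]
.653,.077,.239 [-0.0404, 0.0008, 0.2049, -0.0004, -0.0005, 0.0001]
```

```bash
python3 -m handwheel '[[[-0.003,0,0.01,0,0,0],[-0.008,0,0.03,0,0,0],[-0.014,0,0.06,0,0,0],[-0.02,0,0.09,0,0,0],[-0.027,0,0.12,0,0,0],[-0.033,0,0.15,0,0,0],[-0.038,0,0.18,0,0,0],[-0.0405,0,0.2,0,0,0],[-0.0405,0,0.205,0,0,0],[-0.0405,0,0.205,0,0,0],[-0.0405,0,0.205,0,0,0]]]'; python3 -m handwheel '[[[0,0.01,0,0,0,0],[0,0.03,0,0,0,0],[0,0.06,0,0,0,0],[0,0.08,0,0,0,0],[0,0.09,0,0,0,0],[0,0.095,0,0,0,0],[0,0.097,0,0,0,0],[0,0.097,0,0,0,0],[0,0.097,0,0,0,0]]]';  python3 - <<'E'
from h import *
k=get_calibration("wrist"); im=snapshot("wrist"); cv2.imwrite("pics/w6.png",im[:,:,::-1])
E
python3 w.py .653,.0773,.138
```

```text
clock: 12.63
tool_pos: [0.6511, 0.0773, 0.237]
eef_rot: [0.501, -0.501, 0.499, -0.498]
contact_force: [0.2, 0.7, -2.9]
opening: 0.33
clock: 13.38
tool_pos: [0.654, 0.078, 0.1434]
eef_rot: [0.499, -0.5, 0.501, -0.5]
contact_force: [0.7, 0.0, -3.5]
opening: 0.33
t 13.43 pos [0.654  0.078  0.1435] op 0.329 F [ 0.5  0.1 -2.1]
.653,.0773,.138 [0.0007, 0.0055, -0.001, -0.0008, -0.0003, -0.0002]
```

View pics/w6.png

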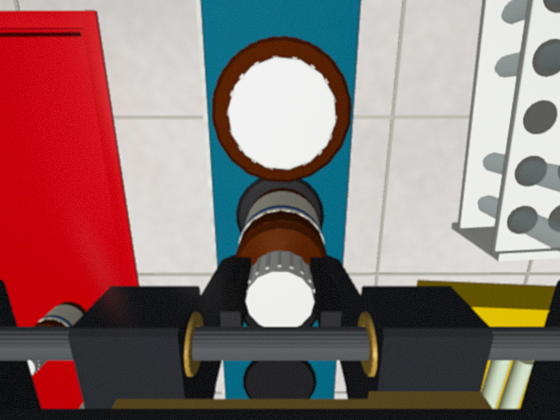

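L hangs centred over mat2, both at column 281. I'll lower it.

```bash
python3 -m handwheel '[[[0.0005,0.001,-0.0005,0,0,0],[0.0005,0.002,-0.0005,0,0,0],[0.0005,0.003,-0.0005,0,0,0],[0.0005,0.004,-0.0005,0,0,0],[0.0005,0.0047,-0.0005,0,0,0],[0.0005,0.0053,-0.0005,0,0,0],[0.0005,0.0057,-0.0005,0,0,0],[0.0005,0.0057,-0.0005,0,0,0]]]';  python3 w.py .653,.0773,.138
```

```text
clock: 14.1
tool_pos: [0.6535, 0.0774, 0.138]
eef_rot: [0.499, -0.5, 0.501, -0.5]
contact_force: [-1.5, -1.1, 7.0]
opening: 0.332
t 14.1 pos [0.6535 0.0774 0.138 ] op 0.332 F [-1.5 -1.1  7. ]
.653,.0773,.138 [0.0001, 0.0, -0.0005, -0.0006, -0.0004, -0.0]
```

```bash
python3 -m handwheel '[[[0,0,0,0,0,0],[0,0,0,0,0,0],[0,0,0,0,0,0],[0,0,0,0,0,0],[0,0,0,0,0,0],[0,-0.01,0,0,0,0],[0,-0.04,0,0,0,0],[0,-0.08,0,0,0,0],[0,-0.1,0,0,0,0],[0,-0.1,0,0,0,0],[0,-0.1,0,0,0,0]]]' 1;  python3 -m handwheel '[[[0.235,0.06,-0.195,0,0,0],[0.235,0.06,-0.195,0,0,0],[0.235,0.06,-0.195,0,0,0],[0.235,0.06,-0.195,0,0,0],[0.235,0.06,-0.195,0,0,0],[0.235,0.06,-0.195,0,0,0],[0.235,0.06,-0.195,0,0,0],[0.235,0.06,-0.195,0,0,0],[0.235,0.06,-0.195,0,0,0],[0.235,0.06,-0.195,0,0,0],[0.235,0.06,-0.195,0,0,0]]]'; python3 - <<'E'
from h import *
k=get_calibration("wrist"); im=snapshot("wrist"); cv2.imwrite("pics/w7.png",im[:,:,::-1])
i=im.astype(int); p=np.linalg.inv(k["T"])@[.458,-.158,.094,1]; u=k["fx"]*p[0]/p[2]+k["cx"]; v=k["fy"]*p[1]/p[2]+k["cy"]
c,s=blob(i.min(2)>140,u,v,9); print(u,v,c,s,ray(k,*c,.093))
E
python3 w.py .458,-.158,.069
```

```text
clock: 15.02
tool_pos: [0.6535, 0.0775, 0.2384]
eef_rot: [0.499, -0.5, 0.501, -0.501]
contact_force: [-0.4, 0.5, -1.1]
opening: 0.999
clock: 15.93
tool_pos: [0.4581, -0.1566, 0.1762]
eef_rot: [-0.5, 0.5, -0.5, 0.5]
contact_force: [0.9, 0.5, -0.9]
opening: 1.002
280.2467351789926 223.6878932283879 [281.59441233 216.99903661] [263, 199, 38, 37, 1038] [ 0.45900283 -0.15309862]
t 15.98 pos [ 0.4585 -0.1562  0.1764] op 1.0 F [-0.5 -0.6  0.3]
.458,-.158,.069 [0.0019, 0.1074, -0.0007, -0.0003, 0.0003, -0.0004]
```

View pics/w7.png

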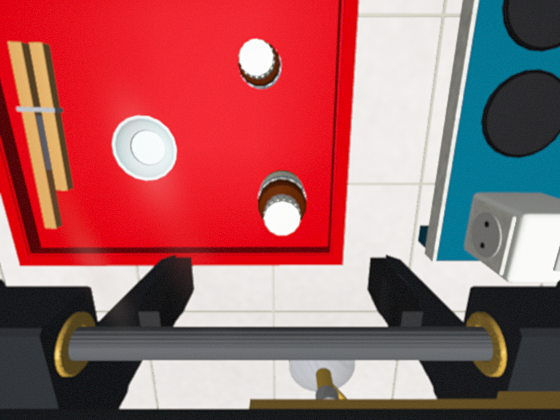

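M's cap is at (282,217) with clear space for the fingers on both sides.

```bash
python3 -m handwheel '[[[-0.001,0.03,0,0,0,0],[-0.001,0.06,0,0,0,0],[-0.001,0.09,0,0,0,0],[-0.001,0.102,0,0,0,0],[-0.001,0.107,0,0,0,0],[-0.001,0.107,0,0,0,0],[-0.001,0.107,0,0,0,0]]]';python3 -m handwheel '[[[0,0,0,0,0,0],[0,0,0,0,0,0],[0,0,0,0,0,0],[0,0,0,0,0,0],[0,0,0,0,0,0],[0,0,0,0,0,0],[0,0,0,0,0,0],[0,0,0,0,0,0],[0,0,0,0,0,0],[0,0,0,0,0,0]]]' -1 20; python3 -m handwheel '[[[0,-0.005,0,0,0,0],[0,-0.02,0,0,0,0],[0,-0.04,0,0,0,0],[0,-0.07,0,0,0,0],[0,-0.1,0,0,0,0],[0,-0.13,0,0,0,0],[0,-0.15,0,0,0,0],[0,-0.15,0,0,0,0],[0,-0.15,0,0,0,0]]]';  python3 w.py .653,-.0025,.22
```

```text
clock: 16.57
tool_pos: [0.4585, -0.1558, 0.0699]
eef_rot: [-0.5, 0.5, -0.5, 0.5]
contact_force: [0.4, 0.4, 0.6]
opening: 1.001
clock: 17.4
tool_pos: [0.4576, -0.1566, 0.0694]
eef_rot: [0.5, -0.5, 0.5, -0.5]
contact_force: [0.6, 0.6, -0.7]
opening: 0.297
clock: 18.15
tool_pos: [0.4575, -0.157, 0.2202]
eef_rot: [0.499, -0.5, 0.501, -0.5]
contact_force: [0.1, 0.4, -1.8]
opening: 0.299
t 18.15 pos [ 0.4575 -0.157   0.2202] op 0.299 F [ 0.1  0.4 -1.8]
.653,-.0025,.22 [-0.1548, 0.0004, 0.1952, -0.0005, -0.0005, 0.0003]
```

```bash
python3 -m handwheel '[[[-0.008,0,0.01,0,0,0],[-0.024,0,0.03,0,0,0],[-0.044,0,0.055,0,0,0],[-0.064,0,0.08,0,0,0],[-0.084,0,0.105,0,0,0],[-0.104,0,0.13,0,0,0],[-0.124,0,0.156,0,0,0],[-0.14,0,0.177,0,0,0],[-0.15,0,0.19,0,0,0],[-0.1545,0,0.1955,0,0,0],[-0.1545,0,0.1955,0,0,0],[-0.1545,0,0.1955,0,0,0]]]'; python3 -m handwheel '[[[0,0.01,0,0,0,0],[0,0.03,0,0,0,0],[0,0.06,0,0,0,0],[0,0.08,0,0,0,0],[0,0.09,0,0,0,0],[0,0.095,0,0,0,0],[0,0.097,0,0,0,0],[0,0.097,0,0,0,0],[0,0.097,0,0,0,0]]]';  python3 - <<'E'
from h import *
k=get_calibration("wrist"); im=snapshot("wrist"); cv2.imwrite("pics/w8.png",im[:,:,::-1])
E
python3 w.py .653,-.0025,.118
```

```text
clock: 19.15
tool_pos: [0.652, -0.0025, 0.2179]
eef_rot: [0.501, -0.501, 0.5, -0.499]
contact_force: [-0.2, -0.3, -2.1]
opening: 0.303
clock: 19.9
tool_pos: [0.654, -0.0023, 0.1237]
eef_rot: [0.499, -0.5, 0.501, -0.5]
contact_force: [0.5, 0.3, -1.5]
opening: 0.298
t 19.95 pos [ 0.654  -0.0022  0.1238] op 0.295 F [ 0.2 -0.9 -1. ]
.653,-.0025,.118 [0.0003, 0.0058, -0.001, -0.0008, -0.0004, -0.0001]
```

View pics/w8.png

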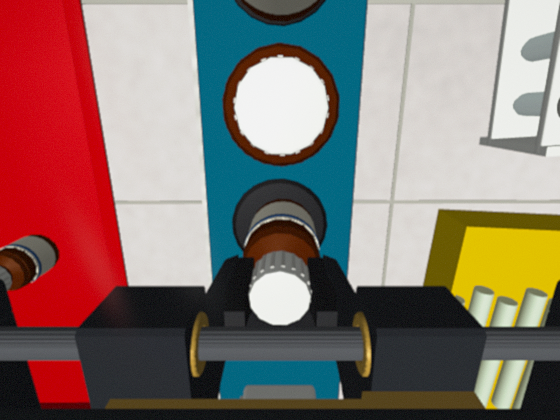

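M is over mat3: the mat centre is at column 280 and the bottle at about 281. I'll lower it with a shift of about 1 mm.

```bash
python3 -m handwheel '[[[-0.0005,0.001,-0.001,0,0,0],[-0.001,0.002,-0.001,0,0,0],[-0.001,0.003,-0.001,0,0,0],[-0.001,0.004,-0.001,0,0,0],[-0.001,0.0047,-0.001,0,0,0],[-0.001,0.0053,-0.001,0,0,0],[-0.001,0.0056,-0.001,0,0,0],[-0.001,0.0056,-0.001,0,0,0]]]';  python3 w.py .653,-.0015,.118
```

```text
clock: 20.62
tool_pos: [0.6528, -0.0011, 0.1182]
eef_rot: [0.499, -0.5, 0.501, -0.5]
contact_force: [-1.3, -0.9, 6.5]
opening: 0.3
t 20.62 pos [ 0.6528 -0.0011  0.1182] op 0.3 F [-1.3 -0.9  6.5]
.653,-.0015,.118 [0.0004, 0.0002, 0.0002, -0.0005, -0.0004, 0.0]
```

```bash
python3 -m handwheel '[[[0,0,0,0,0,0],[0,0,0,0,0,0],[0,0,0,0,0,0],[0,0,0,0,0,0],[0,0,0,0,0,0],[0,-0.01,0,0,0,0],[0,-0.04,0,0,0,0],[0,-0.08,0,0,0,0],[0,-0.1,0,0,0,0],[0,-0.1,0,0,0,0],[0,-0.1,0,0,0,0]]]' 1;  python3 -m handwheel '[[[0.0435,0.058,-0.213,0,0,0],[0.0435,0.058,-0.213,0,0,0],[0.0435,0.058,-0.213,0,0,0],[0.0435,0.058,-0.213,0,0,0],[0.0435,0.058,-0.213,0,0,0],[0.0435,0.058,-0.213,0,0,0],[0.0435,0.058,-0.213,0,0,0],[0.0435,0.058,-0.213,0,0,0],[0.0435,0.058,-0.213,0,0,0],[0.0435,0.058,-0.213,0,0,0]]]'; python3 - <<'E'
from h import *
k=get_calibration("wrist"); im=snapshot("wrist"); cv2.imwrite("pics/w9.png",im[:,:,::-1])
i=im.astype(int); p=np.linalg.inv(k["T"])@[.440,-.045,.074,1]; u=k["fx"]*p[0]/p[2]+k["cx"]; v=k["fy"]*p[1]/p[2]+k["cy"]
c,s=blob(i.min(2)>140,u,v,9); print(u,v,c,s,ray(k,*c,.073))
E
python3 w.py .440,-.045,.049
```

```text
clock: 21.53
tool_pos: [0.653, -0.0012, 0.2188]
eef_rot: [0.499, -0.5, 0.501, -0.501]
contact_force: [-0.2, 0.7, -1.3]
opening: 0.999
clock: 22.37
tool_pos: [0.4411, -0.044, 0.1589]
eef_rot: [-0.499, 0.5, -0.501, 0.501]
contact_force: [-0.1, -0.1, -0.4]
opening: 0.999
278.7120568041218 221.98069810670376 [279.93023256 217.01835985] [264, 201, 33, 33, 817] [ 0.44092208 -0.04141259]
t 22.42 pos [ 0.4409 -0.044   0.1589] op 1.002 F [-0.   0.7  0.1]
.440,-.045,.049 [0.0011, 0.1099, -0.0011, -0.0006, -0.0003, -0.0003]
```

```bash
python3 -m handwheel '[[[-0.001,0.03,0,0,0,0],[-0.001,0.06,0,0,0,0],[-0.001,0.09,0,0,0,0],[-0.001,0.104,0,0,0,0],[-0.001,0.1095,0,0,0,0],[-0.001,0.1095,0,0,0,0],[-0.001,0.1095,0,0,0,0]]]';python3 -m handwheel '[[[0,0,0,0,0,0],[0,0,0,0,0,0],[0,0,0,0,0,0],[0,0,0,0,0,0],[0,0,0,0,0,0],[0,0,0,0,0,0],[0,0,0,0,0,0],[0,0,0,0,0,0],[0,0,0,0,0,0],[0,0,0,0,0,0]]]' -1 15; python3 -m handwheel '[[[0,-0.005,0,0,0,0],[0,-0.02,0,0,0,0],[0,-0.04,0,0,0,0],[0,-0.07,0,0,0,0],[0,-0.1,0,0,0,0],[0,-0.13,0,0,0,0],[0,-0.15,0,0,0,0],[0,-0.15,0,0,0,0],[0,-0.15,0,0,0,0]]]';  python3 w.py .653,-.082,.2
```

```text
clock: 23.0
tool_pos: [0.4398, -0.0434, 0.0495]
eef_rot: [0.5, -0.5, 0.5, -0.5]
contact_force: [0.1, 0.5, 0.2]
opening: 1.0
clock: 23.83
tool_pos: [0.4392, -0.0436, 0.0493]
eef_rot: [0.5, -0.5, 0.5, -0.5]
contact_force: [0.2, 0.1, 0.5]
opening: 0.268
clock: 24.58
tool_pos: [0.4393, -0.0441, 0.2001]
eef_rot: [0.499, -0.5, 0.501, -0.5]
contact_force: [0.1, -0.6, -1.3]
opening: 0.262
t 24.58 pos [ 0.4393 -0.0441  0.2001] op 0.262 F [ 0.1 -0.6 -1.3]
.653,-.082,.2 [0.0375, 0.0006, 0.2138, -0.0007, -0.0006, 0.0002]
```

```bash
python3 -m handwheel '[[[0.004,0,0.01,0,0,0],[0.008,0,0.03,0,0,0],[0.014,0,0.06,0,0,0],[0.02,0,0.09,0,0,0],[0.026,0,0.12,0,0,0],[0.031,0,0.15,0,0,0],[0.036,0,0.18,0,0,0],[0.0375,0,0.203,0,0,0],[0.0375,0,0.2135,0,0,0],[0.0375,0,0.2135,0,0,0],[0.0375,0,0.2135,0,0,0]]]'; python3 -m handwheel '[[[0,0.01,0,0,0,0],[0,0.03,0,0,0,0],[0,0.06,0,0,0,0],[0,0.08,0,0,0,0],[0,0.09,0,0,0,0],[0,0.095,0,0,0,0],[0,0.097,0,0,0,0],[0,0.097,0,0,0,0],[0,0.097,0,0,0,0]]]';  python3 - <<'E'
from h import *
k=get_calibration("wrist"); im=snapshot("wrist"); cv2.imwrite("pics/w10.png",im[:,:,::-1])
E
python3 w.py .653,-.082,.098
```

```text
clock: 25.5
tool_pos: [0.6512, -0.081, 0.1971]
eef_rot: [0.501, -0.501, 0.499, -0.499]
contact_force: [0.4, 0.0, -0.9]
opening: 0.266
clock: 26.25
tool_pos: [0.6533, -0.0812, 0.1035]
eef_rot: [0.499, -0.5, 0.501, -0.5]
contact_force: [-0.1, 0.8, -0.5]
opening: 0.274
t 26.3 pos [ 0.6534 -0.0812  0.1037] op 0.268 F [-0.5 -0.2 -0.6]
.653,-.082,.098 [0.0008, 0.0057, -0.0004, -0.0008, -0.0004, 0.0]
```

View pics/w10.png

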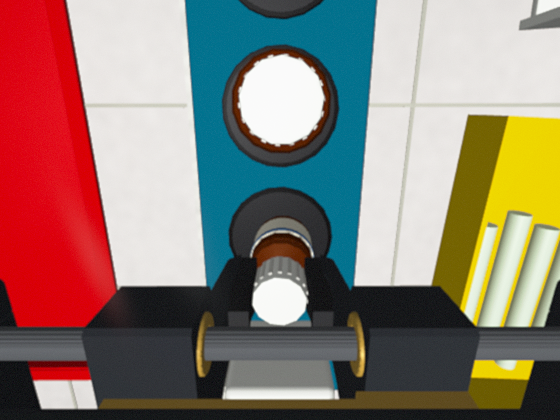

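S is centred over mat4 in x (column 281) and slightly towards -y. I'll shift it +1.5 mm in y while lowering.

```bash
python3 -m handwheel '[[[-0.0005,0.001,-0.0005,0,0,0],[-0.001,0.002,-0.0005,0,0,0],[-0.0015,0.003,-0.0005,0,0,0],[-0.0015,0.004,-0.0005,0,0,0],[-0.0015,0.0047,-0.0005,0,0,0],[-0.0015,0.0053,-0.0005,0,0,0],[-0.0015,0.0055,-0.0005,0,0,0],[-0.0015,0.0055,-0.0005,0,0,0]]]';  python3 -m handwheel '[[[0,0,0,0,0,0],[0,0,0,0,0,0],[0,0,0,0,0,0],[0,0,0,0,0,0],[0,0,0,0,0,0],[0,-0.01,0,0,0,0],[0,-0.04,0,0,0,0],[0,-0.08,0,0,0,0],[0,-0.12,0,0,0,0],[0,-0.16,0,0,0,0],[0,-0.18,0,0,0,0],[0,-0.18,0,0,0,0]]]' 1; python3 -m handwheel '[[[0.1,0,-0.16,0,0,0],[0.1,0,-0.16,0,0,0],[0.1,0,-0.16,0,0,0],[0.1,0,-0.16,0,0,0],[0.1,0,-0.16,0,0,0],[0.1,0,-0.16,0,0,0],[0.1,0,-0.16,0,0,0],[0.1,0,-0.16,0,0,0]]]'; python3 - <<'E'
from h import *
a=snapshot("top")[110:300,100:420,::-1]; b=snapshot("side")[100:350,90:410,::-1]
cv2.imwrite("pics/topd.png",cv2.resize(a,None,fx=2.5,fy=2.5,interpolation=2)); cv2.imwrite("pics/sided.png",cv2.resize(b,None,fx=2.4,fy=2.4,interpolation=2))
E
```

```text
clock: 26.97
tool_pos: [0.6529, -0.0797, 0.098]
eef_rot: [0.499, -0.5, 0.501, -0.5]
contact_force: [-1.3, -0.1, 6.2]
opening: 0.266
clock: 27.97
tool_pos: [0.6551, -0.0789, 0.2838]
eef_rot: [0.497, -0.498, 0.503, -0.503]
contact_force: [1.2, 1.7, -0.5]
opening: 0.998
clock: 28.63
tool_pos: [0.4929, -0.1789, 0.2771]
eef_rot: [-0.499, 0.5, -0.5, 0.5]
contact_force: [0.4, 0.2, -0.4]
opening: 1.004
```

View pics/topd.png

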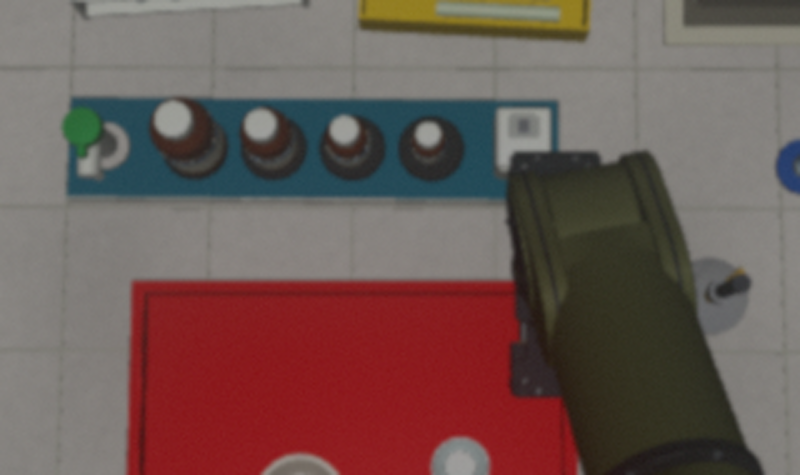

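View pics/sided.png

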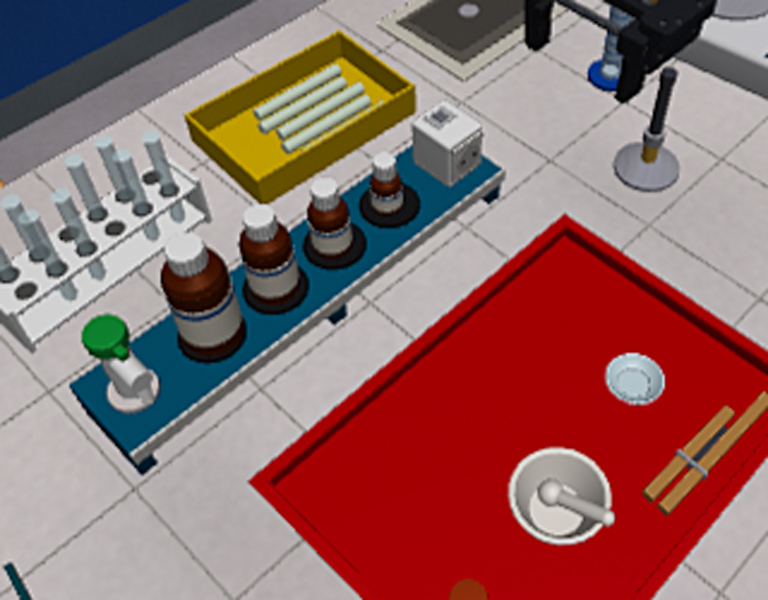

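All four stand upright and in order: in the side crop xl is at (209,300), l (269,260), m (329,225) and s (387,185). The burner is unmoved at (647,165). I'll do one numeric centring check.

```bash
python3 - <<'E'
from h import *
k=get_calibration("top"); im=cv2.cvtColor(snapshot("top"),cv2.COLOR_RGB2BGR).astype(int)
w=(im.min(2)>105)&(im.max(2)-im.min(2)<40)
m=[(.6542,.1554),(.6539,.0753),(.6537,-.0044),(.6532,-.0846)]
for n,x,y,z,mm in [("xl",174,119,.185,m[0]),("l",260,126,.163,m[1]),("m",344,130,.143,m[2]),("s",428,133,.123,m[3])]:
    c,s=blob(w,100+x/2.5,110+y/2.5,9); print(n,s,np.round((ray(k,*c,z)-mm)*1000,1),"mm off mat")
kw=get_calibration("side"); im=cv2.cvtColor(snapshot("side"),cv2.COLOR_RGB2BGR).astype(int)
w=(im.min(2)>125)&(im.max(2)-im.min(2)<40); m=[(.6494,.1579),(.6493,.0782),(.6489,-.0014),(.6489,-.0813)]
for n,x,y,z,mm in [("xl",186,253,.185,m[0]),("l",259,222,.163,m[1]),("m",324,193,.143,m[2]),("s",384,167,.123,m[3])]:
    c,s=blob(w,90+x/2.4,100+y/2.4,9); print(n,s,np.round((ray(kw,*c,z-.009)-mm)*1000,1))
E
python3 w.py
```

```text
xl [162, 150, 14, 15, 165] [-0.1 -2.6] mm off mat
l [198, 154, 12, 12, 123] [0.  0.1] mm off mat
m [232, 156, 11, 12, 101] [-0.2  2.7] mm off mat
s [266, 159, 10, 10, 76] [0.2 3.2] mm off mat
xl [135, 247, 21, 18, 138] [-68.7  98.6]
l [208, 140, 36, 23, 163] [  58.1 -132.9]
m [208, 140, 36, 23, 163] [ 76.1 -66.1]
s [208, 140, 36, 23, 163] [93.8  1.1]
t 28.83 pos [ 0.493  -0.1785  0.2768] op 1.001 F [-0.3  0.2 -0.9]
```

```bash
python3 -c "
from plant import job; print(job.finish_job())"
```

```text
the job is handed in; nothing more can be done
None
```

All four bottles are out of the red tray and standing upright on the shelf mats: xl on mat1 next to the gas tap, then l, m, and s on mat4 at the socket end. I gripped each by the cap, lowered it until the wrist force showed contact, then released it. I handed the job in at about 29 s, with the gripper open and clear of everything.

**Last checks:**
- **Pictures:** the final top and side views show every bottle upright and in the right order, the tray empty of bottles and the burner where it was.
- **Centring:** the top camera puts each cap within about 3 mm of its mat centre. The y offsets are xl -2.6, l +0.1, m +2.7 and s +3.2 mm; the x offsets are all under 0.3 mm.
- **Failed check:** the numeric side-camera check failed because it picked out the wrong white areas, so I didn't use it.
- **Camera disagreement:** the cameras differed by up to about 5 mm on the mat positions, so I aimed at a compromise and checked it against the wrist pictures.

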